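Load the thick pencil into the desk sharpener

TASK

Get the thick pencil loaded in the desk sharpener, ready for sharpening: turn the selector dial until its largest hole has clicked in under the feed window, then take the thick pencil from the pen block and push it, point down, through the window and past the gripping jaws until you feel its point seated firmly on the spring-loaded cutter, gently enough not to crush the lead. Leave it standing there in the jaws with its point still on the cutter, and leave the brush pens and the eraser alone.

Things in the scene. Friction and masses are not known exactly. Their poses are not given: they have to be found in the camera images.
- sharpener: Grey desk sharpener, 150 mm deep (x) and 112 mm wide (y), fixed to the desk. Origin under its centre; z up, x from its front (drawer) to its back. Flat deck 100 mm above the desk, on it the white selector dial; behind the dial a hump 115.5 mm high, from which a black hood reaches forward over the dial to the feed window.
- window (a point): Centre of the feed window, a fixed round 19 mm opening in the black hood, at the hood's upper face, 115 mm above the desk, 13 mm behind the sharpener's origin; axes as the sharpener's. The hood plate is 5 mm thick, 38 mm wide, reaches 12.5 mm forward of the window's centre; the dial's upper face is 6.4 mm below this point. The feed axis runs straight down from here.
- big_hole (a point): Centre of the largest hole of the dial (15 mm wide, through), at the dial's upper face, 109 mm above the desk; turns with the dial, x axis outward from the dial's axis. The dial, a white ribbed disc 89 mm wide, 8 mm thick, has six holes of 15, 10.5, 9, 8, 7 and 6 mm on a circle of 31 mm radius, 60 degrees apart. Only the largest passes the thick pencil.
- dial_grip (a point): On the dial's vertical axis, 126.6 mm above the desk, in the dial's grip: an upright black bar 33 mm long, 12 mm thick, from 109 to 139 mm above the desk, fixed to the dial. Its x axis is the bar's length and points to the largest hole. Grip it across the 12 mm; fingertips kept above the hood (115 mm) can turn freely all round.
- dial_axis (a point): Centre of the dial at its upper face; fixed. The dial turns either way without end, with a light click stop at every hole (up to about 0.15 N m to turn it out of a stop); let go within about 20 degrees of a stop it pulls itself in. In its stop, the largest hole stands under the window within 1 mm. It may start between stops.
- jaws (a point): On the feed axis 29 mm below the window, midway between two sprung steel jaws inside the sharpener, which close from +y and -y to a gap of 8.5 mm, from 24 to 52 mm below the window. A thick pencil pushed down wedges them apart (up to about 9 N), then slides with a steady drag (4 to 7 N while moving, less once stopped); they hold it when let go. The shaft round them is 16 mm wide in x.
- cutter_unit: Cutter unit, hidden in the sharpener. This origin is only its foot on the feed axis at desk level and never moves. The cutter's flat top, where the point rests, is 60 to 80 mm below the window, wherever the point-length adjuster was left: it is not measured and must be felt. It yields on a spring: 1.2 N, then 3 N more per mm. A push of 3 N on it seats the pencil, over 10 N crushes the lead.
- pencil_mid (a point): Centre of the thick pencil, half-way up; z axis along it to its blunt upper end. Round, natural wood, 12 mm thick, 175 mm long, about 25 g, with a cone 12 mm long and a blunt dark point 4 mm wide at the lower end. It stands point down in one of the pen block's three holes, may lean by 2 degrees; 120 mm stand out. It is the longest thing there.
- pencil: The same pencil; this origin is the tip of its point, 87.5 mm below pencil_mid; z along it, upwards.
- block: Wooden pen block 56 x 146 x 70 mm, origin under its centre, y along its length; heavy, does not move. Three round holes, 13.5 mm wide and 55 mm deep, at y = -45, 0 and +45 mm.
- brush_pen_a: White capped brush pen, 12 mm thick, 138 mm long, with a grey cap and clip, standing in the pen block (83 mm stand out); origin at its lower end. Leave it alone.
- brush_pen_b: Second brush pen like the first, in another hole of the block. Leave it alone.
- eraser: White eraser in a paper sleeve, 55 x 22 x 12 mm, lying on the desk; origin under its centre. Leave it alone.

How it is judged:
By the outcome, as a careful person would: the job done as asked, in the order asked, and still so for the second after the job is handed in, with the robot touching nothing.
It also fails if it takes over 72 s, if anything falls off the work surface, if the arm or the gripper's body presses on something with over 40 N, if the wrist force passes 120 N, or if a joint passes its speed limit or range.

ROBOT

A 6-joint arm with a two-finger parallel gripper is mounted at the origin on the work surface. World frame = base frame: x ahead of the robot, y to its left, z up, the work surface at z = 0. Lengths are in m, angles in rad, forces in N, time in s.
With the tool pointing down it reaches from about 0.375 to 0.9 m from the base axis. Payload 3.1 kg.
Tool frame: the origin (TCP) lies at the very end of the fingers, on their centre line; the grasp point (between the pads) lies 19 mm behind it; z points along the fingers, y is the line along which they close (so a half turn about z gives the same grasp; the last joint's range is limited). The gripper opens to 87 mm and grips with 3 to 60 N. Pads are 19 mm wide; open, the fingers measure 117 mm over their backs; the gripper's body (75 mm by 190 mm) begins 51 mm behind the grasp point.
Start: joints at [-1.288, 0.527, 1.433, -0, 1.181, -0.178], TCP at [0.278, -0.56, 0.223] pointing down, gripper open.
Joint ranges: [-3.08, 3.08], [-0.75, 2.2], [0.22, 2.44], [-1.43, 4.57], [0, 2.65], [-2.85, 2.85]. Speed limits (rad/s): [2.79, 2.79, 3.14, 3.14, 3.14, 3.14].

INTERFACE

Orientations are given as a unit quaternion [x, y, z, w].
In Python, from rig import robot gives the robot as it stands. The module is installed in compiled form; this text tells all that it offers.
- The arm moves only by the tool servo_tool, never from a script. Its argument "rows" is one flat list of numbers, 5 for each row, row after row: the closure, from -1 (fully open) to 1 (shut), so that 0 is half open, then the shift along the tool's x, y, z in m, then the turn about the tool's z in degrees. A call has 1 to 5 rows; each row shifts and turns the commanded pose from where the row before left it, along the tool's axes as they then stand; what a row does not reach is not made up. A row lasts 1/12 s, in which the tool goes at most 41.7 mm and 7.16 degrees, less where a joint would pass 70% of its speed; a pose out of reach is approached as far as the arm can. A call with a gripper value outside its range is refused whole. The fingers move at their own pace and stop on an object; "newtons" is the grip in N (left out, the last holds). Time passes only in rows, so rows that do not move let the fingers close. It gives the time, the measured TCP pose, the force, the opening and the grip force at its end, in the units of the state.
- robot.get_obs(): the state, without advancing time (a new reading comes with each control period).
- robot.camera(name): name is "scene" or "top"; returns a dict with "pixels" (480x640x3 uint8, red, green, blue), "intrinsics" (3x3 intrinsics, pixels), "dist" ([k1, k2, p1, p2, k3] as OpenCV has them; the pictures are not rectified), "rvec" (rotation vector, rad) and "tvec" (3), from world to camera coordinates, as OpenCV has them. Camera axes: x right, y down, z forward; pixel columns grow to the right and rows downward; lengths in m; the calibration is good to about 2 mm. A picture is of the moment at which its call begins. There is no depth.
- robot.hand_in(): hands the job in; it is judged then, once.
Trained networks look in a picture, given as the dict that the camera call returned (one of the last four; its "shot" number tells which), for a name from the list of things; names that differ only in an ending like _2 or _b are one class to them, and where a whole thing is asked for, a point or a joint stands for the part that bears it (a point fixed in the world has none). Each returns a list of dicts, best first, with "score" (0 to 1); they miss things now and then, are a little off and sometimes report something else, mostly with a low value. They report only what shows in the picture. A call takes as long as a camera call.
- robot.spot_in(picture, query): "at" ([x, y, z] in m, in world coordinates, good to about 4 mm: the middle of the surface that is visible of it).
- robot.outline_of(picture, query): "region" (480x640 bool, what is visible of it).
- robot.place_of(picture, query): "at" ([x, y, z] in m, in world coordinates, good to about 4 mm: a listed point, or the origin of a listed thing).
The state is a dict: "time": time; "q": joint angles; "joint_velocities": joint speeds; "joint_torque": joint torques, N m; "position": TCP position; "tool_rot": TCP orientation; "ft_force": force on the tool from outside, world axes, zero at the start; "moment": the same for the moment, N m; "grip_width": finger opening in m; "grip_force": force on a finger pad.
Only numpy, scipy, OpenCV 4.12 (cv2) and the standard library are available. Lean on these libraries where they do the work, as an engineer would, in place of code of your own. Each camera call takes 0.05 s, during which the arm holds its last target. There are 200 camera calls.

## Working session

There is one attempt and no reset: what is moved stays moved. The work goes in short steps, Python scripts to look and compute and a tool call to move; the robot and the scene stay as the last step left them, time stands still between calls to the robot, and variables do not carry over. Pictures are saved under pics/ and viewed, at most 10 in all, crops included, and the job is handed in when it is done.

Besides the shell and the picture viewer there is one more tool, called after "Request:" in YAML: its name, and indented under it one key for each argument. servo_tool: Moves the arm, as the interface text tells. Its arguments: {"type":"object","properties":{"rows":{"type":"array","items":{"type":"number"}},"newtons":{"type":"number"}},"required":["rows"]}

```bash
mkdir -p pics; cat > h.py <<'E'
import numpy as np, cv2
from rig import robot
from scipy.spatial.transform import Rotation as R
np.set_printoptions(precision=4,suppress=True)
def ray(p,uv):
    n=cv2.undistortPoints(np.array([[uv]],float),p["intrinsics"],np.array(p["dist"]))[0,0]
    Rm=cv2.Rodrigues(np.array(p["rvec"],float))[0]; t=np.array(p["tvec"],float).ravel()
    return -Rm.T@t, Rm.T@np.array([n[0],n[1],1.])
def atz(p,uv,z):
    c,d=ray(p,uv); return c+d*(z-c[2])/d[2]
def proj(p,X):
    return cv2.projectPoints(np.atleast_2d(np.array(X,float)),np.array(p["rvec"],float),np.array(p["tvec"],float),p["intrinsics"],np.array(p["dist"]))[0][:,0]
def st():
    o=robot.get_obs(); print(o["time"],"pos",np.array(o["position"]),"rot",np.array(o["tool_rot"]),"F",np.array(o["ft_force"]),"w",o["grip_width"],o["grip_force"]); return o
E
python3 - <<'E'
from h import *
o=st(); print(R.from_quat(o["tool_rot"]).as_matrix())
for n in("scene","top"):
    p=robot.camera(n); cv2.imwrite(f"pics/{n}0.png",p["pixels"][:,:,::-1])
    print(n,ray(p,(320,240)))
    for q in("sharpener","window","big_hole","dial_grip","dial_axis","pencil_mid","pencil","block","brush_pen_a","eraser"):
        for r in robot.place_of(p,q)[:2]: print(q,{k:(np.array(v) if k!='score' else round(v,2)) for k,v in r.items()},proj(p,r["at"])[0])
E
```

```text
0.0 pos [ 0.2777 -0.5591  0.2216] rot [ 0.9736  0.2284 -0.0001 -0.001 ] F [-0.2748  0.1932  0.3182] w 0.0872886888776621 0.0
[[ 0.8957  0.4447 -0.0006]
 [ 0.4447 -0.8957  0.002 ]
 [ 0.0004 -0.0021 -1.    ]]
scene (array([1.0311, 0.2643, 0.6915]), array([-0.6125, -0.3844, -0.6907]))
sharpener {'at': array([ 0.5366,  0.1201, -0.006 ]), 'score': 0.86} [408.8235 346.6222]
window {'at': array([0.5523, 0.1214, 0.1121]), 'score': 0.64} [415.4176 304.5411]
big_hole {'at': array([0.4976, 0.1466, 0.1084]), 'score': 0.84} [447.8053 289.0466]
dial_grip {'at': array([0.5149, 0.1198, 0.1274]), 'score': 0.96} [427.4291 279.825 ]
dial_axis {'at': array([0.5172, 0.1194, 0.1121]), 'score': 0.91} [424.8714 287.9488]
pencil_mid {'at': array([ 0.5328, -0.2238,  0.1037]), 'score': 0.97} [230.9925 210.6633]
eraser {'at': array([ 0.3635,  0.0563, -0.0004]), 'score': 0.7} [419.7243 260.7386]
eraser {'at': array([ 0.536 , -0.223 ,  0.1048]), 'score': 0.48} [230.0523 211.3798]
top (array([ 0.411 , -0.0512,  0.7403]), array([ 0.1546,  0.0105, -0.988 ]))
sharpener {'at': array([0.5356, 0.1201, 0.0051]), 'score':
[... 176 characters left out ...]
1.7123 243.1432]
big_hole {'at': array([0.5526, 0.1215, 0.0808]), 'score': 0.44} [211.787  212.9903]
dial_grip {'at': array([0.5199, 0.1142, 0.1277]), 'score': 0.79} [207.3458 228.6632]
dial_axis {'at': array([0.5141, 0.1123, 0.1082]), 'score': 0.87} [211.9235 235.0521]
pencil_mid {'at': array([ 0.5351, -0.2247,  0.1033]), 'score': 0.87} [443.6983 225.8652]
pencil {'at': array([ 0.5402, -0.2227,  0.0123]), 'score': 0.78} [427.7038 233.0134]
block {'at': array([ 0.5479, -0.2611,  0.0017]), 'score': 0.95} [448.9612 230.0253]
brush_pen_a {'at': array([ 0.549 , -0.2672,  0.0175]), 'score': 0.75} [455.3362 227.7508]
eraser {'at': array([0.3661, 0.0529, 0.0047]), 'score': 0.76} [258.9614 335.7931]
```

```bash
python3 - <<'E'
import cv2
a=cv2.imread("pics/top0.png")[150:350,120:520]; cv2.imwrite("pics/topc.png",cv2.resize(a,(800,400),interpolation=cv2.INTER_CUBIC))
E
```

```text
(no output)
```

View pics/topc.png

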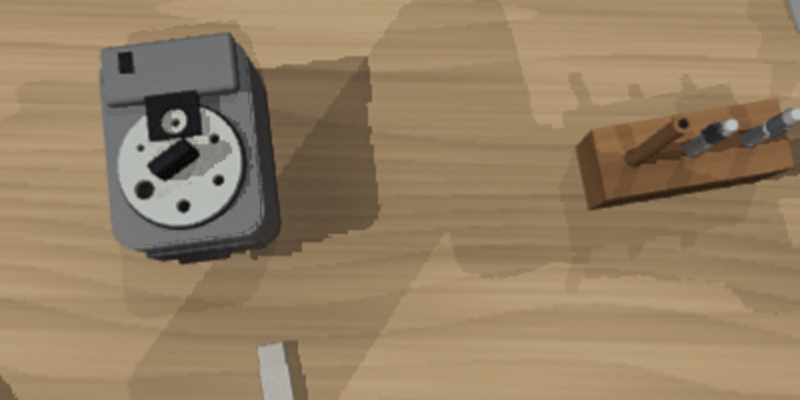

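View pics/scene0.png

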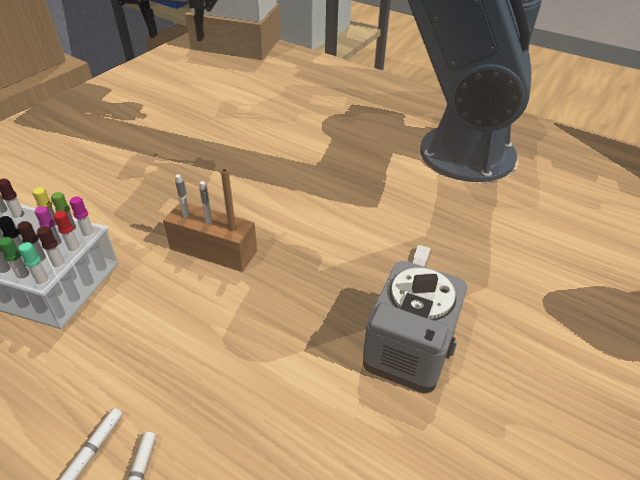

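The top crop shows the dial centre near (181,165) and the largest hole at (144,189), front-left. The window is at (174,121) with a small hole under it, and the pencil top is at (682,123). In the scene view the pencil is the rightmost item in the block, with its top at (226,171).

```bash
python3 - <<'E'
from h import *
p=robot.camera("top"); s=robot.camera("scene")
f=lambda x,y:(120+x/2-.25,150+y/2-.25)
c=atz(p,f(181,165),.109); w=atz(p,f(174,121),.115); b=atz(p,f(144,189),.109)
print("dial",c,"win",w,"big",b)
hs=np.array([atz(p,f(*u),.109) for u in[(144,189),(183,206),(218,180),(214,139),(140,148)]]);
print(hs)
A=np.c_[2*hs[:,:2],np.ones(5)];x=np.linalg.lstsq(A,(hs[:,:2]**2).sum(1),rcond=None)[0];print("circ",x[:2],np.sqrt(x[2]+x[0]**2+x[1]**2))
d=hs[:,:2]-x[:2];print("ang",np.degrees(np.arctan2(d[:,1],d[:,0])),"win ang",np.degrees(np.arctan2(*(w[:2]-x[:2])[::-1])),np.linalg.norm(w[:2]-x[:2]))
for k,pp in(("top",p),("scene",s)):
    for q in("dial_grip","sharpener","pencil_mid","block"):
        r=robot.outline_of(pp,q)
        if r:
            m=r[0]["region"]; v,u=np.nonzero(m); print(k,q,r[0]["score"],m.sum(),u.min(),u.max(),v.min(),v.max())
            if q=="dial_grip" and k=="top":
                print(cv2.minAreaRect(np.c_[u,v].astype(np.float32)))
print("pencil top: top",atz(p,f(683,123),.19),"scene",atz(s,(226,171),.19))
print("pencil at block: top",atz(p,f(634,158),.07))
for t in [(0.278,-.56)]: pass
E
```

```text
dial [0.518  0.1147 0.109 ] win [0.5492 0.12   0.115 ] big [0.5    0.1404 0.109 ]
[[0.5    0.1404 0.109 ]
 [0.4882 0.1116 0.109 ]
 [0.5076 0.0874 0.109 ]
 [0.5377 0.0919 0.109 ]
 [0.53   0.1452 0.109 ]]
circ [0.5188 0.1162] 0.030876536733040073
ang [ 127.9684 -171.4728 -111.3586  -52.2234   68.9616] win ang 7.212667440369665 0.030571995578116237
top dial_grip 0.79 2428 180 240 205 262
((210.0, 233.5), (57.0, 60.0), 90.0)
top sharpener 0.35 481 249 266 321 355
top pencil_mid 0.59 316 433 465 207 232
top block 0.73 3334 408 516 199 254
scene dial_grip 0.9 2105 391 454 268 318
scene sharpener 0.64 9695 363 466 260 392
scene pencil_mid 0.73 486 221 235 168 230
scene block 0.7 4165 163 257 203 270
pencil top: top [ 0.5375 -0.2236  0.19  ] scene [ 0.5378 -0.2184  0.19  ]
pencil at block: top [ 0.5369 -0.2231  0.07  ]
```

Request:
servo_tool:
  rows: [0,0,0,-0.035,0,0,0.0287,-0.0276,0,0,0,0.0287,-0.0276,0,0,0,0.0287,-0.0276,0,0,0,0.0287,-0.0276,0,0]
  newtons: 30

```text
time: 2.02
position: [0.3319, -0.4084, 0.2577]
tool_rot: [0.974, 0.228, 0.0, 0.0]
ft_force: [0.8, -0.0, -0.0]
grip_width: 0.0614
grip_force: 0.0
```

Request:
servo_tool:
  rows: [0,0.0287,-0.0276,0,0,0,0.0287,-0.0276,0,0,0,0.0287,-0.0276,0,0,0,0.0287,-0.0276,0,0,0,0.0287,-0.0276,0,0]

```text
time: 2.43
position: [0.3991, -0.2207, 0.2578]
tool_rot: [0.974, 0.228, 0.0, 0.0]
ft_force: [0.7, 0.0, 0.0]
grip_width: 0.0439
grip_force: 0.0
```

Request:
servo_tool:
  rows: [0,0.0287,-0.0276,0,0,0,0.0287,-0.0276,0,0,0,0.0287,-0.0276,0,0,0,0.0287,-0.0276,0,0,0,0.0287,-0.0276,0,0]

```text
time: 2.85
position: [0.4664, -0.0331, 0.2579]
tool_rot: [0.974, 0.228, 0.0, 0.0]
ft_force: [1.3, -0.5, 0.4]
grip_width: 0.0435
grip_force: 0.0
```

Request:
servo_tool:
  rows: [0,0.0287,-0.0276,0,0,0,0.0287,-0.0276,0,0,0,0.0287,-0.0276,0,0,0,0.0287,-0.0276,0,0,0,0,0,0,-7]

```text
time: 3.27
position: [0.522, 0.1212, 0.258]
tool_rot: [0.957, 0.29, 0.002, -0.001]
ft_force: [-0.1, 0.0, 0.5]
grip_width: 0.0432
grip_force: 0.0
```

Request:
servo_tool:
  rows: [0,0,0,0,-7,0,0,0,0,-7,0,0,0,0,-7,0,0,0,0,-7,0,0,0,0,-7]

```text
time: 3.68
position: [0.5197, 0.1151, 0.2576]
tool_rot: [0.825, 0.565, 0.0, 0.0]
ft_force: [-0.5, 0.8, -0.5]
grip_width: 0.0435
grip_force: 0.0
```

Request:
servo_tool:
  rows: [0,0,0,0,-7,0,0,0,0,-7,0,0,0,0,-7,0,0,0,0,-7,0,0,0,0,-7]

```text
time: 4.1
position: [0.5198, 0.1149, 0.2577]
tool_rot: [0.617, 0.787, 0.0, 0.0]
ft_force: [-0.8, -0.6, 0.8]
grip_width: 0.0433
grip_force: 0.0
```

Request:
servo_tool:
  rows: [0,0,0,0,-7,0,0,0,0,-7,0,0,0,0,-7,0,0,0,0,-3.6,0,0,0,0,0]

```text
time: 4.52
position: [0.5197, 0.1149, 0.2576]
tool_rot: [0.438, 0.899, 0.0, 0.0]
ft_force: [0.5, -0.3, -0.7]
grip_width: 0.0439
grip_force: 0.0
```

Request:
servo_tool:
  rows: [0,0.0016,0,0.035,0,0,0,0,0.035,0,0,0,0,0.035,0,0,0,0,0.0326,0,0,0,0,0,0]

```text
time: 4.93
position: [0.5187, 0.1161, 0.1168]
tool_rot: [0.44, 0.898, -0.0, -0.001]
ft_force: [-0.2, 0.3, 0.5]
grip_width: 0.0433
grip_force: 0.0
```

Request:
servo_tool:
  rows: [1,0,0,0,0,1,0,0,0,0,1,0,0,0,0,1,0,0,0,0,1,0,0,0,0]
  newtons: 30

```text
time: 5.35
position: [0.519, 0.1162, 0.1207]
tool_rot: [0.438, 0.899, 0.0, 0.001]
ft_force: [0.2, 0.1, -0.3]
grip_width: 0.018
grip_force: 0.0
```

Request:
servo_tool:
  rows: [1,0,0,0,0,1,0,0,0,0,1,0,0,0,0,1,0,0,0,0,1,0,0,0,0]

```text
time: 5.77
position: [0.5206, 0.1174, 0.1207]
tool_rot: [0.439, 0.899, 0.002, 0.002]
ft_force: [2.7, 4.1, -0.8]
grip_width: 0.0117
grip_force: 30.0
```

Request:
servo_tool:
  rows: [1,0,0,0,5,1,0,0,0,5,1,0,0,0,5,1,0,0,0,5,1,0,0,0,5]

```text
time: 6.18
position: [0.5203, 0.1172, 0.1207]
tool_rot: [0.624, 0.781, 0.002, 0.001]
ft_force: [2.2, 3.9, -1.0]
grip_width: 0.0114
grip_force: 30.0
```

Request:
servo_tool:
  rows: [1,0,0,0,5,1,0,0,0,5,1,0,0,0,5,1,0,0,0,5,1,0,0,0,5]

```text
time: 6.6
position: [0.5198, 0.1172, 0.1207]
tool_rot: [0.779, 0.627, 0.002, 0.0]
ft_force: [1.3, 3.0, 0.5]
grip_width: 0.0116
grip_force: 30.0
```

Request:
servo_tool:
  rows: [1,0,0,0,5,1,0,0,0,5,1,0,0,0,5,1,0,0,0,5,1,0,0,0,5]

```text
time: 7.02
position: [0.5195, 0.1174, 0.1207]
tool_rot: [0.896, 0.444, 0.001, -0.0]
ft_force: [1.2, 4.5, 1.6]
grip_width: 0.0119
grip_force: 30.0
```

Request:
servo_tool:
  rows: [1,0,0,0,5,1,0,0,0,5,1,0,0,0,5,1,0,0,0,5,1,0,0,0,5]

```text
time: 7.43
position: [0.5192, 0.1177, 0.1206]
tool_rot: [0.971, 0.239, 0.001, -0.001]
ft_force: [0.5, 5.0, 1.5]
grip_width: 0.0118
grip_force: 30.0
```

Request:
servo_tool:
  rows: [1,0,0,0,5,1,0,0,0,5,1,0,0,0,5,1,0,0,0,5,1,0,0,0,0]

```text
time: 7.85
position: [0.5191, 0.118, 0.1207]
tool_rot: [0.998, 0.068, 0.001, -0.002]
ft_force: [-0.1, 5.8, 1.7]
grip_width: 0.0113
grip_force: 30.0
```

```bash
python3 -c "
from h import *
o=st();print(o['moment'],R.from_quat(o['tool_rot']).as_matrix()[:,0])"
```

```text
7.85 pos [0.5191 0.118  0.1207] rot [ 0.9977  0.0677  0.0009 -0.0015] F [-0.0707  5.794   1.6519] w 0.01133475249035922 29.9879452586174
[1.1349 0.0172 0.0674] [0.9908 0.135  0.002 ]
```

Request:
servo_tool:
  rows: [0,0,0,0,0,0,0,0,0,0,0,0,0,0,0,0,0,0,0,0,0,0,0,-0.03,0]

```text
time: 8.27
position: [0.5147, 0.1156, 0.1458]
tool_rot: [0.998, 0.07, -0.006, -0.0]
ft_force: [0.8, 0.4, -0.0]
grip_width: 0.0371
grip_force: 0.0
```

Request:
servo_tool:
  rows: [0,-0.01,0.02,-0.035,0,0,0,0.02,-0.035,0,0,0,0.04,-0.01,0,0,0,0.04,0,0,0,0,0.04,0,0]

```text
time: 8.68
position: [0.5317, -0.0454, 0.2317]
tool_rot: [0.998, 0.07, 0.002, 0.001]
ft_force: [0.6, 0.3, -1.0]
grip_width: 0.0433
grip_force: 0.0
```

```bash
python3 - <<'E'
from h import *
o=st()
p=robot.camera("top"); s=robot.camera("scene")
for k,pp in(("top",p),("scene",s)):
    for q in("window","big_hole","dial_axis","dial_grip","sharpener"):
        r=robot.place_of(pp,q)
        if r: print(k,q,np.array(r[0]["at"]),round(r[0]["score"],2))
def crop(pp,c,h,n):
    im=pp["pixels"][:,:,::-1]; a=im[c[1]-h:c[1]+h,c[0]-h:c[0]+h]; return cv2.resize(a,(400,400),interpolation=cv2.INTER_CUBIC)
cv2.imwrite("pics/d1.png",np.hstack([crop(p,(210,225),40,0),crop(s,(425,290),40,0)]))
E
```

```text
8.6833 pos [ 0.5317 -0.0454  0.2317] rot [0.9975 0.0703 0.0016 0.0008] F [ 0.6049  0.2677 -0.9669] w 0.04330049442969746 0.0
top dial_axis [ 0.5346 -0.2241  0.102 ] 0.61
scene window [0.5501 0.1201 0.1165] 0.63
scene big_hole [0.5458 0.1233 0.1081] 0.86
scene dial_axis [0.5174 0.1182 0.1116] 0.64
scene dial_grip [0.5194 0.1187 0.128 ] 0.73
scene sharpener [ 0.5392  0.1189 -0.0058] 0.86
```

View pics/d1.png

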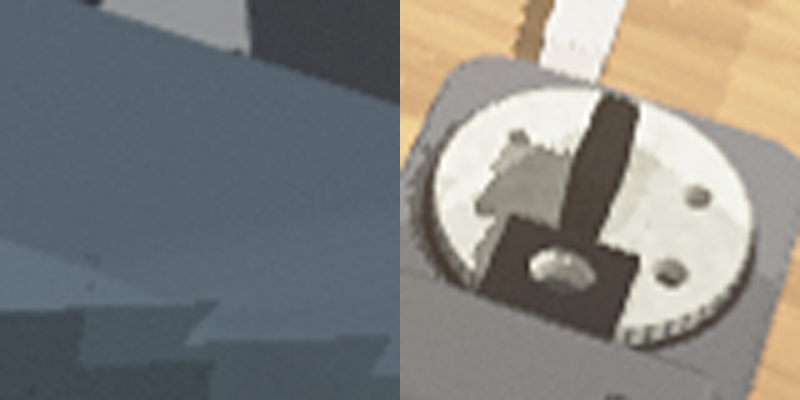

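The scene crop shows the bar pointing straight at the window and a pale opening at about (560,270); I will check it from above once the arm is clear.

Request:
servo_tool:
  rows: [-0.2,0,0,-0.01,-7,-0.2,0,0,0,-7,-0.2,0,0,0,-7,-0.2,0,0,0,-7,-0.2,0,0,0,-7]

```text
time: 9.7
position: [0.5311, -0.0431, 0.24]
tool_rot: [0.929, 0.37, 0.0, 0.0]
ft_force: [-0.1, 1.0, 0.5]
grip_width: 0.0523
grip_force: 0.0
```

Request:
servo_tool:
  rows: [-0.2,0,0,0,-7,-0.2,0,0,0,-7,-0.2,0,0,0,-7,-0.2,0,0,0,-7,-0.2,0,0,0,-7]

```text
time: 10.12
position: [0.5311, -0.0431, 0.2399]
tool_rot: [0.775, 0.632, -0.0, -0.0]
ft_force: [1.3, 0.8, 0.4]
grip_width: 0.0524
grip_force: 0.0
```

Request:
servo_tool:
  rows: [-0.2,0,0,0,-7,-0.2,0,0,0,-7,-0.2,0,0,0,-6,-0.2,-0.035,0,0,0,-0.2,-0.035,0,0,0]

```text
time: 10.53
position: [0.5408, -0.1115, 0.2401]
tool_rot: [0.654, 0.756, 0.0, -0.0]
ft_force: [0.8, 0.2, 0.2]
grip_width: 0.0525
grip_force: 0.0
```

Request:
servo_tool:
  rows: [-0.2,-0.035,0,0,0,-0.2,-0.035,0,0,0,-0.2,0,0,0,0]

```text
time: 10.78
position: [0.5526, -0.1886, 0.2402]
tool_rot: [0.658, 0.753, -0.001, 0.003]
ft_force: [0.9, 0.1, 0.0]
grip_width: 0.0525
grip_force: 0.0
```

```bash
python3 - <<'E'
from h import *
o=st()
p=robot.camera("top"); s=robot.camera("scene")
def crop(pp,c,h):
    im=pp["pixels"][:,:,::-1]; a=im[c[1]-h:c[1]+h,c[0]-h:c[0]+h]; return cv2.resize(a,(400,400),interpolation=cv2.INTER_CUBIC)
cv2.imwrite("pics/d2.png",np.hstack([crop(p,(210,225),40),crop(s,(235,200),50)]))
for k,pp in(("top",p),("scene",s)):
  for q in("window","big_hole","dial_axis","dial_grip","pencil_mid"):
    r=robot.place_of(pp,q)
    if r: print(k,q,np.array(r[0]["at"]),round(r[0]["score"],2))
E
```

```text
10.7833 pos [ 0.5526 -0.1886  0.2402] rot [ 0.6575  0.7534 -0.0008  0.0029] F [0.9157 0.1317 0.0411] w 0.05247550168169425 0.0
top window [0.5504 0.1288 0.1116] 0.95
top big_hole [0.5515 0.1226 0.1062] 0.64
top dial_axis [0.5133 0.1154 0.1058] 0.77
top dial_grip [0.52   0.1132 0.1265] 0.87
scene window [0.5519 0.1195 0.1154] 0.95
scene big_hole [0.5442 0.1241 0.1066] 0.61
scene dial_axis [0.5179 0.1175 0.1108] 0.65
scene dial_grip [0.5157 0.1175 0.1271] 0.59
scene pencil_mid [ 0.5323 -0.2259  0.1042] 0.78
```

View pics/d2.png

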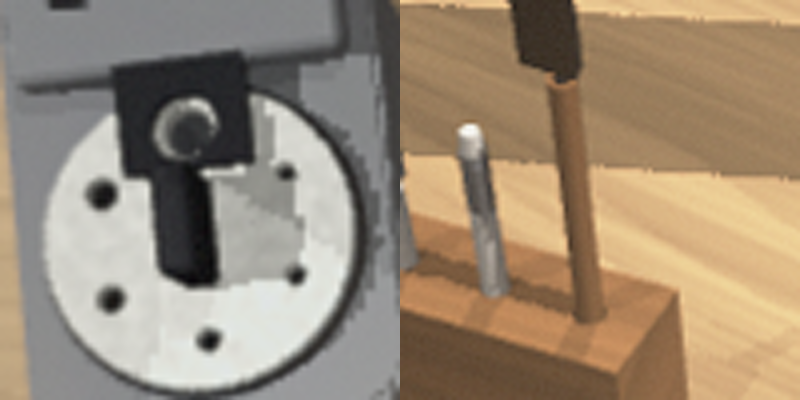

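The top crop shows the largest hole concentric inside the window at (186,128), with the bar pointing at it: the dial is in its stop. The pencil stands nearly upright.

Request:
servo_tool:
  rows: [-0.2,-0.0186,-0.0089,0,0,-0.2,-0.0186,-0.0089,0,0,-0.2,0,0,0,0,-0.2,0,0,0,0]

```text
time: 11.72
position: [0.5381, -0.2221, 0.24]
tool_rot: [0.657, 0.754, 0.0, -0.0]
ft_force: [-0.1, -0.9, -0.3]
grip_width: 0.0522
grip_force: 0.0
```

```bash
python3 - <<'E'
from h import *
o=st()
M=R.from_quat(o["tool_rot"]).as_matrix(); print("tool delta",M.T@(np.array([.538,-.221,.141])-o["position"]))
E
```

```text
11.7167 pos [ 0.5381 -0.2221  0.24  ] rot [ 0.6567  0.7542  0.0002 -0.    ] F [-0.0747 -0.9388 -0.2991] w 0.052219161053160844 0.0
tool delta [0.0011 0.0001 0.099 ]
```

Descend to TCP 0.141 and grip firmly (round pencil, drag of up to about 9 + 10 N).

Request:
servo_tool:
  rows: [-0.2,0.001,0,0.033,0,-0.2,0,0,0.033,0,-0.2,0,0,0.033,0,-0.2,0,0,0,0,1,0,0,0,0]
  newtons: 40

```text
time: 12.13
position: [0.5371, -0.2191, 0.1397]
tool_rot: [0.656, 0.755, -0.0, -0.002]
ft_force: [0.3, -0.1, -0.3]
grip_width: 0.0499
grip_force: 0.0
```

Request:
servo_tool:
  rows: [1,0,0,0,0,1,0,0,0,0,1,0,0,0,0,1,0,0,0,0,1,0,0,0,0]

```text
time: 12.55
position: [0.5386, -0.2209, 0.1422]
tool_rot: [0.656, 0.755, 0.0, 0.001]
ft_force: [0.5, -0.4, -0.0]
grip_width: 0.0201
grip_force: 0.0
```

Request:
servo_tool:
  rows: [1,0,0,0,0,1,0,0,0,0,1,0,0,0,0,1,0,0,0,0,1,0,0,0,0]

```text
time: 12.97
position: [0.5384, -0.2208, 0.1414]
tool_rot: [0.656, 0.755, 0.0, 0.0]
ft_force: [-0.2, -0.2, 4.3]
grip_width: 0.011
grip_force: 40.0
```

Request:
servo_tool:
  rows: [1,0,0,0,0,1,0,0,0,0,1,0,0,0,0]

```text
time: 13.22
position: [0.5383, -0.2208, 0.1413]
tool_rot: [0.656, 0.755, 0.0, 0.0]
ft_force: [-0.0, -0.4, 4.6]
grip_width: 0.0111
grip_force: 40.0
```

Request:
servo_tool:
  rows: [1,0,0,-0.02,0,1,0,0,-0.02,0,1,0,0,-0.03,0,1,0,0,-0.04,0,1,0,0,-0.04,0]

```text
time: 13.63
position: [0.5368, -0.2199, 0.2906]
tool_rot: [0.656, 0.755, -0.0, -0.002]
ft_force: [1.4, -0.6, 0.0]
grip_width: 0.0109
grip_force: 40.0
```

Request:
servo_tool:
  rows: [1,0.035,0.006,-0.005,0,1,0.035,0.006,0,0,1,0.035,0.006,0,0,1,0.035,0.006,0,0,1,0.035,0.006,0,0]

```text
time: 14.05
position: [0.5426, -0.0415, 0.2952]
tool_rot: [0.656, 0.755, -0.0, -0.001]
ft_force: [-0.0, 0.7, 0.8]
grip_width: 0.0112
grip_force: 40.0
```

Request:
servo_tool:
  rows: [1,0.035,0.006,0,0,1,0.035,0.006,0,0,1,0.035,0.006,0,0,1,0.03,0.006,0,0,1,0.028,0.006,0,0]

```text
time: 14.47
position: [0.5494, 0.1245, 0.295]
tool_rot: [0.656, 0.755, -0.001, -0.001]
ft_force: [-0.2, -1.4, -0.4]
grip_width: 0.011
grip_force: 40.0
```

Request:
servo_tool:
  rows: [1,0,0,0,0,1,0,0,0,0,1,0,0,0,0,1,0,0,0,0]

```text
time: 14.8
position: [0.5502, 0.1214, 0.2954]
tool_rot: [0.656, 0.754, -0.001, -0.0]
ft_force: [0.2, -0.8, -0.3]
grip_width: 0.011
grip_force: 40.0
```

```bash
python3 - <<'E'
from h import *
o=st()
M=R.from_quat(o["tool_rot"]).as_matrix(); print("tool delta",M.T@(np.array([.550,.1222,.29])-o["position"]))
p=robot.camera("top"); s=robot.camera("scene")
T=np.array(o["position"])
for pp in(p,s): print("expect tip,window",proj(pp,[T-[0,0,.126],[.55,.1222,.115],T-[0,0,.0]]))
im=[]
for pp in(p,s):
    r=robot.place_of(pp,"pencil"); print([(np.array(x["at"]),x["score"]) for x in r[:1]])
    c=proj(pp,[.55,.1222,.13])[0].astype(int);h=50;print("crop origin",c-h)
    im.append(cv2.resize(pp["pixels"][c[1]-h:c[1]+h,c[0]-h:c[0]+h,::-1],(400,400),interpolation=cv2.INTER_CUBIC))
cv2.imwrite("pics/d3.png",np.hstack(im))
E
```

```text
14.8 pos [0.5502 0.1214 0.2954] rot [ 0.6565  0.7543 -0.0006 -0.0003] F [ 0.2307 -0.7578 -0.2799] w 0.01099789079211303 40.00000205822289
tool delta [ 0.0008 -0.0001  0.0054]
expect tip,window [[195.0191 200.3637]
 [205.2869 209.6469]
 [160.1473 170.8453]]
expect tip,window [[422.0202 275.4207]
 [416.954  302.3618]
 [437.8677 201.1573]]
[]
crop origin [152 157]
[(array([0.5553, 0.1208, 0.1696]), 0.71)]
crop origin [368 245]
```

View pics/d3.png

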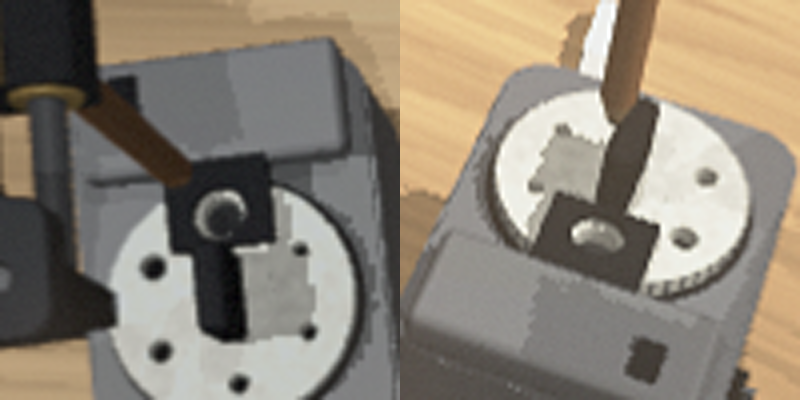

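The left crop shows the pencil tip at about (183,183), up and left of the window at (222,214) because it is still 55 mm above it. The right crop has the tip at (615,122) and the window at (598,233). Both match the projection within 1–2 mm, so I go down and watch the forces.

Request:
servo_tool:
  rows: [1,0.0008,0.001,0.02,0,1,0,0,0.02,0,1,0,0,0.01,0,1,0,0,0.004,0,1,0,0,0,0]

```text
time: 15.42
position: [0.5508, 0.123, 0.2411]
tool_rot: [0.656, 0.755, -0.001, -0.001]
ft_force: [-0.4, 0.1, -0.0]
grip_width: 0.0111
grip_force: 40.0
```

Request:
servo_tool:
  rows: [1,0,0,0.002,0,1,0,0,0.002,0,1,0,0,0.002,0,1,0,0,0.002,0,1,0,0,0,0]

```text
time: 15.83
position: [0.5512, 0.1234, 0.2339]
tool_rot: [0.656, 0.755, -0.0, -0.0]
ft_force: [-0.0, -0.2, -1.0]
grip_width: 0.0111
grip_force: 40.0
```

```bash
python3 - <<'E'
from h import *
o=st()
p=robot.camera("top"); s=robot.camera("scene")
im=[]
for pp in(p,s):
    c=proj(pp,[.55,.1222,.13])[0].astype(int);h=30
    im.append(cv2.resize(pp["pixels"][c[1]-h:c[1]+h,c[0]-h:c[0]+h,::-1],(400,400),interpolation=cv2.INTER_CUBIC))
cv2.imwrite("pics/d4.png",np.hstack(im))
E
```

```text
15.8333 pos [0.5512 0.1234 0.2339] rot [ 0.656   0.7547 -0.     -0.    ] F [-0.0364 -0.2236 -1.0335] w 0.011056312839659625 40.00002692453563
```

View pics/d4.png

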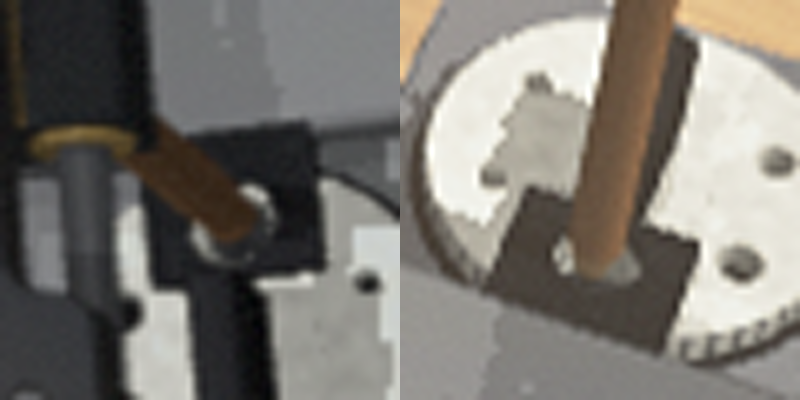

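The tip is inside the window ring, well centred in both views, with no force. I continue slowly.

Request:
servo_tool:
  rows: [1,0,0,0.002,0,1,0,0,0.002,0,1,0,0,0.002,0,1,0,0,0.002,0,1,0,0,0,0]

```text
time: 16.35
position: [0.5509, 0.1234, 0.2253]
tool_rot: [0.656, 0.755, -0.0, -0.0]
ft_force: [-0.8, -0.2, -1.0]
grip_width: 0.0111
grip_force: 40.0
```

Request:
servo_tool:
  rows: [1,0,0,0.001,0,1,0,0,0.001,0,1,0,0,0.001,0,1,0,0,0.001,0,1,0,0,0,0]

```text
time: 16.77
position: [0.5512, 0.1234, 0.2217]
tool_rot: [0.656, 0.755, -0.0, -0.0]
ft_force: [0.2, -1.6, -0.2]
grip_width: 0.0112
grip_force: 40.0
```

Request:
servo_tool:
  rows: [1,0,0,0.0015,0,1,0,0,0.0015,0,1,0,0,0.0015,0,1,0,0,0.0015,0,1,0,0,0,0]

```text
time: 17.18
position: [0.551, 0.1234, 0.2155]
tool_rot: [0.656, 0.755, -0.0, -0.0]
ft_force: [0.5, -0.2, -0.4]
grip_width: 0.0114
grip_force: 40.0
```

Request:
servo_tool:
  rows: [1,0,0,0.0015,0,1,0,0,0.0015,0,1,0,0,0.0015,0,1,0,0,0.0015,0,1,0,0,0,0]

```text
time: 17.6
position: [0.551, 0.1234, 0.2096]
tool_rot: [0.656, 0.755, -0.0, -0.0]
ft_force: [-0.3, -0.6, -0.5]
grip_width: 0.0118
grip_force: 40.0
```

Request:
servo_tool:
  rows: [1,0,0,0.001,0,1,0,0,0.001,0,1,0,0,0.001,0,1,0,0,0.001,0,1,0,0,0.001,0]

```text
time: 18.02
position: [0.5513, 0.1236, 0.205]
tool_rot: [0.656, 0.755, 0.0, -0.0]
ft_force: [-0.1, 0.1, 0.7]
grip_width: 0.0114
grip_force: 40.0
```

Request:
servo_tool:
  rows: [1,0,0,0.001,0,1,0,0,0.001,0,1,0,0,0.001,0,1,0,0,0.001,0,1,0,0,0.001,0]

```text
time: 18.43
position: [0.5522, 0.1236, 0.2017]
tool_rot: [0.656, 0.755, 0.001, 0.001]
ft_force: [-1.4, 0.9, 10.0]
grip_width: 0.0109
grip_force: 40.0
```

Request:
servo_tool:
  rows: [1,0,0,0.001,0,1,0,0,0.001,0,1,0,0,0.001,0,1,0,0,0.001,0,1,0,0,0.001,0]

```text
time: 18.85
position: [0.552, 0.1235, 0.1959]
tool_rot: [0.656, 0.755, 0.001, 0.001]
ft_force: [-0.6, 0.1, 5.7]
grip_width: 0.011
grip_force: 40.0
```

Request:
servo_tool:
  rows: [1,0,0,0.001,0,1,0,0,0.001,0,1,0,0,0.001,0,1,0,0,0.001,0,1,0,0,0.001,0]

```text
time: 19.27
position: [0.552, 0.1235, 0.1909]
tool_rot: [0.656, 0.755, 0.001, 0.001]
ft_force: [-0.6, 0.3, 5.3]
grip_width: 0.0113
grip_force: 40.0
```

Request:
servo_tool:
  rows: [1,0,0,0.001,0,1,0,0,0.001,0,1,0,0,0.001,0,1,0,0,0.001,0,1,0,0,0.001,0]

```text
time: 19.68
position: [0.552, 0.1235, 0.1859]
tool_rot: [0.656, 0.755, 0.001, 0.001]
ft_force: [0.2, 1.5, 5.1]
grip_width: 0.0109
grip_force: 40.0
```

Request:
servo_tool:
  rows: [1,0,0,0.0005,0,1,0,0,0.0005,0,1,0,0,0.0005,0,1,0,0,0.0005,0,1,0,0,0.0005,0]

```text
time: 20.1
position: [0.552, 0.1234, 0.1834]
tool_rot: [0.656, 0.755, 0.001, 0.001]
ft_force: [-0.8, 1.0, 6.5]
grip_width: 0.0109
grip_force: 40.0
```

Request:
servo_tool:
  rows: [1,0,0,0.0004,0,1,0,0,0.0004,0,1,0,0,0.0004,0,1,0,0,0.0004,0,1,0,0,0.0004,0]

```text
time: 20.52
position: [0.552, 0.1235, 0.1813]
tool_rot: [0.656, 0.755, 0.001, 0.001]
ft_force: [-0.8, 1.4, 5.0]
grip_width: 0.011
grip_force: 40.0
```

Request:
servo_tool:
  rows: [1,0,0,0.0004,0,1,0,0,0.0004,0,1,0,0,0.0004,0,1,0,0,0.0004,0,1,0,0,0.0004,0]

```text
time: 20.93
position: [0.552, 0.1235, 0.1793]
tool_rot: [0.656, 0.755, 0.001, 0.001]
ft_force: [-0.2, 0.8, 5.4]
grip_width: 0.0108
grip_force: 40.0
```

Request:
servo_tool:
  rows: [1,0,0,0.0004,0,1,0,0,0.0004,0,1,0,0,0.0004,0,1,0,0,0.0004,0,1,0,0,0.0004,0]

```text
time: 21.35
position: [0.552, 0.1234, 0.1773]
tool_rot: [0.656, 0.755, 0.001, 0.001]
ft_force: [-0.2, 1.1, 5.3]
grip_width: 0.0109
grip_force: 40.0
```

Request:
servo_tool:
  rows: [1,0,0,0.0004,0,1,0,0,0.0004,0,1,0,0,0.0004,0,1,0,0,0.0004,0,1,0,0,0.0004,0]

```text
time: 21.77
position: [0.552, 0.1235, 0.1756]
tool_rot: [0.656, 0.755, 0.001, 0.001]
ft_force: [-1.5, 1.4, 8.1]
grip_width: 0.0115
grip_force: 40.0
```

Force is 2.7 N above the 5.3 N drag, so the point is touching. One more small step to confirm.

Request:
servo_tool:
  rows: [1,0,0,0.0002,0,1,0,0,0.0002,0,1,0,0,0.0002,0]

```text
time: 22.02
position: [0.552, 0.1235, 0.1752]
tool_rot: [0.656, 0.755, 0.001, 0.001]
ft_force: [-1.4, 0.7, 8.1]
grip_width: 0.0114
grip_force: 40.0
```

```bash
python3 -c "
from h import *
st();
robot.camera('top');st();robot.camera('top');st();robot.camera('top');st()"
```

```text
22.0167 pos [0.552  0.1235 0.1752] rot [0.656  0.7548 0.0008 0.0008] F [-1.411   0.6815  8.0721] w 0.011371776135241396 40.001561511307955
22.0667 pos [0.552  0.1235 0.1752] rot [0.656  0.7548 0.0007 0.0008] F [-0.9105  1.6614  8.5085] w 0.011089834100577591 40.00157775823027
22.1167 pos [0.552  0.1235 0.1752] rot [0.656  0.7547 0.0008 0.0008] F [-1.5199  1.3027  8.0046] w 0.01111958817393551 40.0015720166266
22.1667 pos [0.552  0.1235 0.1752] rot [0.656  0.7547 0.0008 0.0008] F [-0.8318  1.7061  7.8731] w 0.010832997651133996 40.001510228030384
```

Request:
servo_tool:
  rows: [1,0,0,0.0004,0]

```text
time: 22.25
position: [0.5521, 0.1235, 0.175]
tool_rot: [0.656, 0.755, 0.001, 0.001]
ft_force: [-0.9, 0.9, 9.3]
grip_width: 0.0108
grip_force: 40.0
```

```bash
python3 -c "
from h import *
for i in range(3): robot.camera('top');st()"
```

```text
22.3 pos [0.5521 0.1235 0.1749] rot [0.656  0.7547 0.0008 0.0008] F [-0.368   1.0774  8.8557] w 0.011067663105540537 40.00196673441678
22.35 pos [0.552  0.1235 0.1749] rot [0.656  0.7547 0.0008 0.0008] F [-0.945   0.538   7.3494] w 0.010948943765894049 40.00195512548089
22.4 pos [0.5521 0.1235 0.1749] rot [0.656  0.7548 0.0008 0.0009] F [-1.888   0.5126  8.3567] w 0.011226232350333385 40.00195572618395
```

Request:
servo_tool:
  rows: [1,0,0,0.0004,0]

```text
time: 22.48
position: [0.5521, 0.1235, 0.1747]
tool_rot: [0.656, 0.755, 0.001, 0.001]
ft_force: [-1.5, 0.8, 10.4]
grip_width: 0.0108
grip_force: 40.0
```

```bash
python3 -c "
from h import *
for i in range(3): robot.camera('top');st()"
```

```text
22.5333 pos [0.5521 0.1235 0.1746] rot [0.656  0.7547 0.0008 0.0008] F [-1.5116  0.7536  9.5483] w 0.011098314991482103 40.00253293197602
22.5833 pos [0.5521 0.1235 0.1747] rot [0.656  0.7548 0.0009 0.0009] F [-0.3506  0.5646  9.0511] w 0.011281420956463808 40.002493034116924
22.6333 pos [0.5521 0.1235 0.1747] rot [0.656  0.7548 0.0008 0.0009] F [-2.1595  1.0474  9.0088] w 0.011188420822736815 40.00253335107118
```

Seated at roughly 5 N. Release and lift straight up.

Request:
servo_tool:
  rows: [0,0,0,0,0,0,0,0,0,0,0,0,0,0,0,0,0,0,0,0,0,0,0,0,0]

```text
time: 23.05
position: [0.551, 0.1232, 0.1726]
tool_rot: [0.656, 0.755, -0.0, -0.0]
ft_force: [-0.5, -0.5, -0.5]
grip_width: 0.0366
grip_force: 0.0
```

Request:
servo_tool:
  rows: [0,0,0,-0.02,0,0,0,0,-0.03,0,0,0,0,-0.03,0,0,0,0,-0.03,0,0,0,0,-0.03,0]

```text
time: 23.47
position: [0.5509, 0.1233, 0.314]
tool_rot: [0.656, 0.755, -0.0, -0.0]
ft_force: [1.2, 0.9, -0.0]
grip_width: 0.0434
grip_force: 0.0
```

Request:
servo_tool:
  rows: [0,-0.035,0,0,0,0,-0.035,0,0,0,0,-0.035,0,0,0,0,-0.035,0,0,0,0,0,0,0,0]

```text
time: 23.88
position: [0.572, -0.0214, 0.3128]
tool_rot: [0.658, 0.753, -0.001, 0.002]
ft_force: [-0.3, 0.8, 0.1]
grip_width: 0.0437
grip_force: 0.0
```

```bash
python3 - <<'E'
from h import *
o=st()
p=robot.camera("top"); s=robot.camera("scene")
print("expected top at tip .0497..:",proj(s,[.552,.1235,.2237]),proj(s,[.552,.1235,.2267]))
for q in("pencil_mid","pencil"):
  print(q,[(np.array(r["at"]),r["score"]) for r in robot.place_of(s,q)[:1]])
im=[cv2.resize(p["pixels"][150:270,140:260,::-1],(400,400),interpolation=cv2.INTER_CUBIC),cv2.resize(s["pixels"][200:340,350:490,::-1],(400,400),interpolation=cv2.INTER_CUBIC)]
cv2.imwrite("pics/d5.png",np.hstack(im))
E
```

```text
23.8833 pos [ 0.572  -0.0214  0.3128] rot [ 0.6581  0.7529 -0.0012  0.0017] F [-0.3265  0.7555  0.0594] w 0.043655283492961876 0.0
expected top at tip .0497..: [[429.258  247.3081]] [[429.6314 245.5736]]
pencil_mid [(array([0.5465, 0.1197, 0.1395]), 0.93)]
pencil []
```

View pics/d5.png

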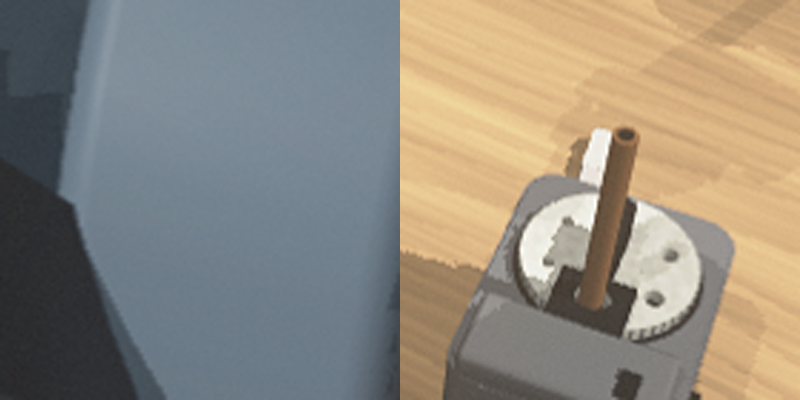

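The pencil stands upright in the window. Its top is at about (627,133) in the crop, or (429.5,246.6) in the full picture, within 1 px of the seated height.

```bash
python3 -c "
from rig import robot
print(robot.hand_in())"
```

```text
the job is handed in; nothing more can be done
None
```

The job is handed in: the dial's largest hole is clicked in under the window, and the thick pencil stands in the jaws with its point on the cutter, seated with roughly 5 N, with the arm clear and the brush pens and eraser left alone.

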